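# Bar on, lift up three turns

### The arm

A 7-joint arm with a two-finger parallel gripper is mounted at the origin on the work surface. World frame = base frame: x ahead of the robot, y to its left, z up, the work surface at z = 0. Lengths are in m, angles in rad, forces in N, time in s.
With the tool pointing down it reaches from about 0.35 to 0.9 m from the base axis. Payload 8.1 kg.
Tool frame: the origin (TCP) lies at the very end of the fingers, on their centre line; the grasp point (between the pads) lies 19 mm behind it (arm.tcp_to_grasp is the distance from the TCP to the grasp point, in m); z points along the fingers, y is the line along which they close (so a half turn about z gives the same grasp; the last joint's range is limited). The gripper opens to 92 mm and grips with 3 to 60 N. Pads are 19 mm wide; open, the fingers measure 130 mm over their backs; the gripper's body (75 mm by 190 mm) begins 47 mm behind the grasp point.
Start: joints at [-1.269, 0.434, 0.025, 1.573, -0.012, 1.134, -0.075], TCP at [0.246, 0.574, 0.227] pointing down, gripper open.
Joint ranges: [-2.62, 2.62], [-0.44, 2.09], [-1.27, 1.32], [0.08, 2.57], [-1.32, 4.46], [0.12, 2], [-2.74, 2.74]. Speed limits (rad/s): [2.22, 2.22, 3.01, 3.01, 3.14, 3.14, 3.14].

### API

Orientations are given as a rotation vector (axis times angle).
In Python, from cell import arm, optics gives the robot as it stands (arm), with the cameras (optics).
- The arm moves only by the shell command python3 nudge.py FILE [FORCE], which reads ROWS from the file FILE. ROWS is a JSON list of rows, 1 to 10 of them, each of 5 numbers: dx, dy, dz in m, then a turn about the tool's z in rad, then the opening from 0.0 (shut) to 1.0 (fully open); each row shifts and turns the commanded pose from where the row before left it, along the tool's axes as they then stand; what a row does not reach is not made up. A row lasts 1/10 s, in which the tool goes at most 0.05 m and 0.15 rad, less where a joint would pass 70% of its speed; a pose out of reach is approached as far as the arm can. The fingers move at their own pace and stop on an object; FORCE is the grip in N (left out, the last holds). Time passes only in rows, so rows that do not move let the fingers close. It prints the time, the measured TCP pose, the force, the opening and the grip force at its end. Input that does not fit is refused with a message, and nothing moves.
- arm.observe(): the state, without advancing time (a new reading comes with each control period).
- optics.get_image(name): name is "side" or "top"; returns a dict with "image" (480x640x3 uint8, blue, green, red), "fx", "fy", "cx", "cy" (pixels), "distortion" ([k1, k2, p1, p2, k3] as OpenCV has them; the pictures are not rectified), "cam_to_world" (4x4, takes a point from camera to world coordinates). Camera axes: x right, y down, z forward; pixel columns grow to the right and rows downward; lengths in m; the calibration is good to about 2 mm. A picture is of the moment at which its call begins. There is no depth.
- arm.sign_off(): hands the job in; it is judged then, once.
The state is a dict: "clock": time; "joints": joint angles; "dq": joint speeds; "joint_efforts": joint torques, N m; "position": TCP position; "ee_rot": TCP orientation; "force": force on the tool from outside, world axes, zero at the start; "ft_torque": the same for the moment, N m; "width": opening from 0.0 (shut) to 1.0 (fully open); "gripper_force": force on a finger pad.
Only numpy, scipy, OpenCV 4.12 (cv2) and the standard library are available. Lean on these libraries where they do the work, as an engineer would, in place of code of your own. Each camera call takes 0.05 s, during which the arm holds its last target. There are 200 camera calls.

### The job

On the phone clamping fixture, first lay the loose aluminium bar across the two notched posts, centred and lying flat in both notches over the phone. Then turn the crank exactly three full turns clockwise (seen from above) to raise the phone towards the bar, let go and leave it there. Do not disturb the other things on the bench.

Things in the scene. Friction and masses are not known exactly. Their poses are not given: they have to be found in the camera images.
- fixture: phone clamping fixture fixed to the bench: aluminium base plate 130 (x) by 420 (y) by 18 mm; origin at the middle of its underside, z up, y along its length. Two notched steel posts at y = -66 and +66 mm, the phone on its lift between them. The crank tower stands at y = -160 or +160 mm, a grey cap reaching 36 mm above the bench at the other.
- notch_a (a point): middle of the floor of the notch in the fixture's post at y = -66 mm, 70 mm above the bench. Post 44 (x) by 24 (y) mm; notch 24 mm wide in x, running along y, open at both ends; its cheeks are 10 mm thick and rise 14 mm above this point
- notch_b (a point): the same for the other post, at y = +66 mm
- phone_top (a point): middle of the upper face of the black phone (150 mm along the fixture's x, 72 mm along y, 8.5 mm thick), fixed on a lift pad between the posts. At the start 50 mm above the fixture's origin; the lift rises 5 mm per clockwise turn of the crank, sinks when turned back, and stays where left.
- crank: steel crank arm lying level on a round grey tower (52 mm thick); turns about the vertical through its origin, 92 mm above the bench; z up, x along the arm to the knob. Starts at any bearing. Hub 30 mm across, top 22 mm above the origin; arm top at 16 mm. Light friction (1 to 2 N at the knob), no detents, stays where left; can go 5 turns clockwise, 1 back.
- knob_mid (a point): middle of the crank's upright black cylindrical knob, 22 mm in diameter, 45 mm tall, 50 mm from the crank axis, 132.5 mm above the bench (knob from 110 to 155 mm). It spins freely on its pin, so it can be held at constant hand yaw while led round the circle.
- bar: loose plain aluminium bar, 18 (x) by 170 (y) by 20 mm (z), about 0.17 kg, lying flat on the bench to the left or right of the fixture. Origin at the middle of its underside; y along its length, z up.
- bar_center (a point): the centre of the bar, 10 mm above the bar's underside
- screwdriver: bystander: blue-handled screwdriver 190 mm long lying on the bench at the side of the fixture away from the bar; leave alone
- laptop: bystander: opened laptop base 300 by 200 mm, 16 mm thick, beyond the fixture; leave alone
- parts_box: bystander: clear open box 170 by 130 by 45 mm, beyond the fixture; leave alone
- spool: bystander: solder spool standing on end, 64 mm across, 50 mm tall; leave alone

How it is judged:
On the way:
1. the bar lies in both notches, let go, before the crank has been turned (z of bar_center in the frame of fixture between 0.077 and 0.083 m and y of bar_center in the frame of fixture between -0.012 and 0.012 m and x of bar_center in the frame of fixture between -0.006 and 0.006 m and angle between the y axis of bar and the y axis of fixture, either way round below 0.1 rad and contact force between the fingers and bar below 0.1 N and z of phone_top in the frame of fixture below 0.0515 m), for 0.2 s.
At the end, for the whole second after the job is handed in: The crank rests three full clockwise turns from its start, within about an eighth of a turn (phone top 65 mm above the fixture's origin, within 0.65 mm), and the bar lies at rest and flat in both notches, its middle within 12 mm of the middle between the posts (z of phone_top in the frame of fixture between 0.06435 and 0.06565 m and angular speed of crank below 0.1 rad/s and z of bar_center in the frame of fixture between 0.077 and 0.083 m and y of bar_center in the frame of fixture between -0.012 and 0.012 m and x of bar_center in the frame of fixture between -0.006 and 0.006 m and angle between the y axis of bar and the y axis of fixture, either way round below 0.1 rad and linear speed of bar below 0.02 m/s); the robot touches nothing.
It fails at once if a bystander (screwdriver, laptop, parts box or spool) is moved by more than 30 mm (distance of any of screwdriver, laptop, parts_box, spool from where it was at the start of the episode above 0.03 m).
It also fails if it takes over 72 s, if anything falls off the work surface, if the arm or the gripper's body presses on something with over 40 N, if the wrist force passes 120 N, or if a joint passes its speed limit or range.

## Working session

There is one attempt and no reset: what is moved stays moved. The work goes in short steps, Python scripts to look and compute and a shell command to move; the robot and the scene stay as the last step left them, time stands still between calls to the robot, and variables do not carry over. Pictures are saved under pics/ and viewed, at most 10 in all, crops included, and the job is handed in when it is done.

```bash
ls; mkdir -p pics
python3 - <<'E'
from cell import arm, optics
import cv2
for n in("top","side"):
    d=optics.get_image(n);cv2.imwrite(f"pics/{n}0.png",d["image"]);print(n,d["fx"],d["cx"],d["cy"],d["distortion"],d["cam_to_world"])
o=arm.observe();print(o["clock"],o["position"],o["ee_rot"],o["width"])
E
```

```text
cell.py
nudge.py
pics
top 467.95274632940635 308.952815979386 239.20316635387977 [-0.08722119  0.          0.          0.          0.        ] [[ 0.01293931 -0.98018028  0.19768458  0.4210617 ]
 [-0.99990799 -0.01348926 -0.00143556 -0.00601131]
 [ 0.00407373 -0.19764781 -0.98026463  1.15499258]
 [ 0.          0.          0.          1.        ]]
side 558.0896461166273 313.4081537284873 246.9299133136315 [-0.15600833  0.          0.          0.          0.        ] [[ 0.85268855 -0.35431782  0.38390249  0.13351904]
 [-0.52240417 -0.572649    0.63179665 -0.80819278]
 [-0.00401544 -0.73927803 -0.67338835  0.9727704 ]
 [ 0.          0.          0.          1.        ]]
0.1 [0.24599894 0.57405064 0.22601476] [-6.31596591e-01 -3.07727318e+00  2.25051137e-03] 0.9973717588125273
```

View pics/top0.png

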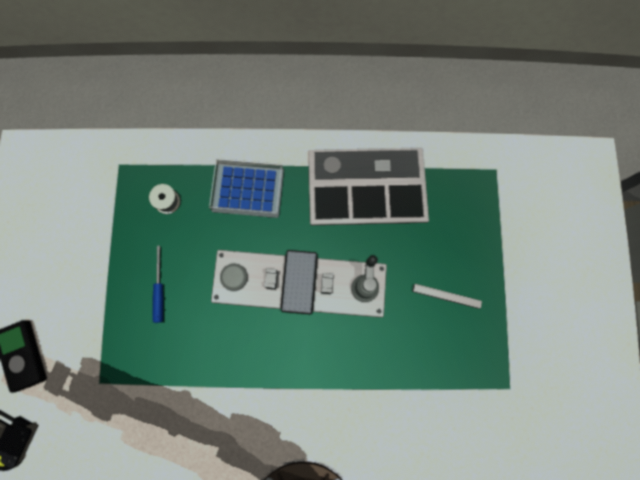

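View pics/side0.png

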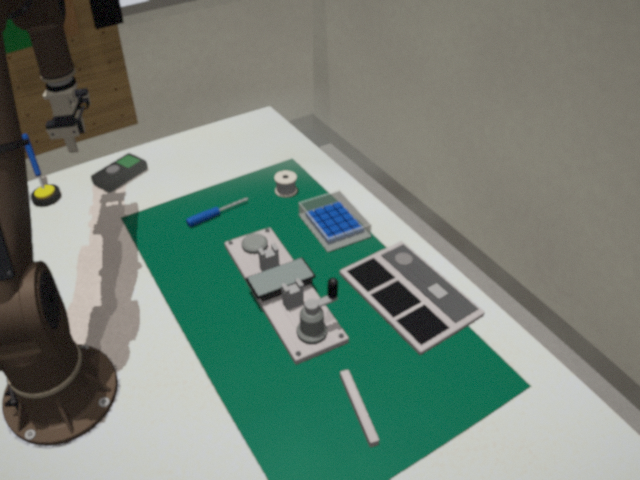

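The top view shows the fixture at about (300,283), with the crank tower at (365,288) and its knob at (372,261). The bar runs from (414,288) to (481,304), and the screwdriver is at (158,290). I'll enlarge crops of both views.

Run:
```python
import cv2,numpy as np
a=cv2.imread("pics/top0.png")[235:335,205:495];cv2.imwrite("pics/topc.png",cv2.resize(a,(783,270),interpolation=3) if 0 else cv2.resize(a[:, :],None,fx=2.75,fy=2.75,interpolation=cv2.INTER_CUBIC))
t=cv2.imread("pics/top0.png")
def c(im,x,y,w,h,f): return cv2.resize(im[y:y+h,x:x+w],None,fx=f,fy=f,interpolation=cv2.INTER_CUBIC)
cv2.imwrite("pics/c1.png",np.vstack([c(t,205,240,195,85,4)[:, :780],cv2.copyMakeBorder(c(t,400,275,100,40,6),0,0,0,180,0)]))
s=cv2.imread("pics/side0.png")
cv2.imwrite("pics/c2.png",c(s,220,225,170,220,2.7))
```

```text
(no output)
```

View pics/c1.png

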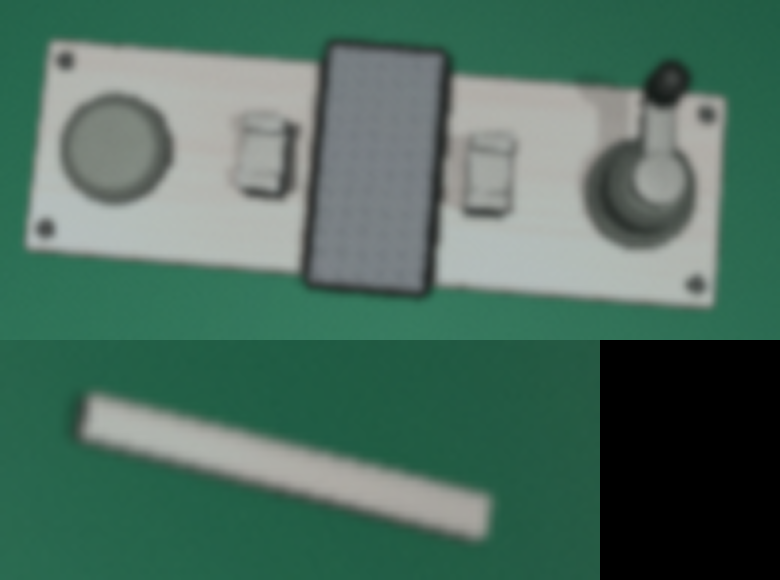

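View pics/c2.png

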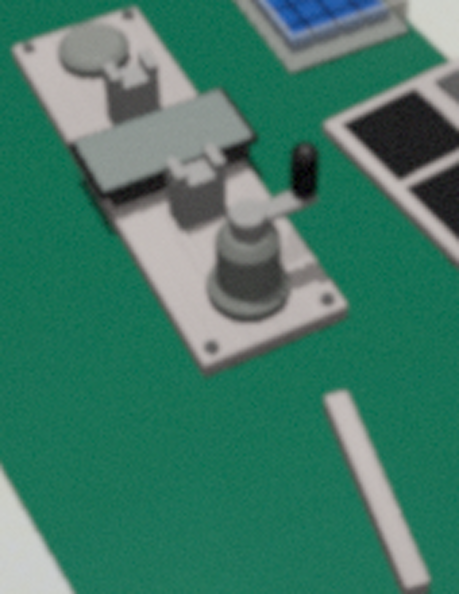

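The crops give the plate corners, phone corners, hub, knob and bar corners in both views. I'll fit the poses to these points.

```bash
cat > h.py <<'E'
import numpy as np,cv2
from scipy.optimize import least_squares
from scipy.spatial.transform import Rotation as R
from cell import arm, optics
def proj(d,P):
    T=np.linalg.inv(d["cam_to_world"]);K=np.array([[d["fx"],0,d["cx"]],[0,d["fy"],d["cy"]],[0,0,1]])
    return cv2.projectPoints(np.atleast_2d(P).astype(float),cv2.Rodrigues(T[:3,:3])[0],T[:3,3],K,np.array(d["distortion"]))[0][:,0]
def place(p,L):
    L=np.array(L,float);c,s=np.cos(p[2]),np.sin(p[2])
    return np.c_[p[0]+c*L[:,0]-s*L[:,1],p[1]+s*L[:,0]+c*L[:,1],L[:,2]]
def crop(xy,f,o): return (np.array(xy,float)+.5)/f-.5+np.array(o)
E
python3 - <<'E'
from h import *
t=optics.get_image("top");s=optics.get_image("side")
F=[[.065,.21,.018],[-.065,.21,.018],[.065,-.21,.018],[-.065,-.21,.018],[.075,.036,.05],[.075,-.036,.05],[-.075,-.036,.05],[-.075,.036,.05],[0,-.16,.114]]
ft=crop([(48,40),(25,250),(727,97),(714,307),(328,41),(450,50),(432,297),(303,286),(661,181)],4,(205,240))
fs=crop([(135,8),(12,47),(347,303),(208,365),(220,90),(256,135),(107,193),(72,147),(250,211)],2.7,(220,225))
B=[[.009,.085,.02],[-.009,.085,.02],[.009,-.085,.02],[-.009,-.085,.02]]
bt=crop([(92,55),(83,98),(493,155),(485,200)],6,(400,275))
bs=crop([(347,390),(325,395),(430,583),(405,588)],2.7,(220,225))
for L,a,b,x0 in((F,ft,fs,[.5,0,0]),(B,bt,bs,[.5,-.3,0])):
  for m in("both","top","side"):
    def r(p):
        W=place(p,L);q=[]
        if m!="side":q.append(proj(t,W)-a)
        if m!="top":q.append(proj(s,W)-b)
        return np.concatenate(q).ravel()
    o=least_squares(r,x0,loss="soft_l1");print(m,o.x.round(4),np.abs(r(o.x)).round(1).reshape(-1,2).tolist())
    if m=="both" and L is F:
        f=o.x;
kt=crop([(672,78)],4,(205,240));ks=crop([(305,147),(303,193)],2.7,(220,225))
c=place(f,[[0,-.16,0]])[0]
def rk(a):
    k=c+[.05*np.cos(a[0]),.05*np.sin(a[0]),0]
    return np.r_[proj(t,k+[0,0,.155])-kt,proj(s,[k+[0,0,.155],k+[0,0,.11]])-ks].ravel()
o=least_squares(rk,[0.]);print("crank",c,o.x,rk(o.x).round(1))
print("notches",place(f,[[0,-.066,.07],[0,.066,.07]]), place(f,[[0,0,.07]]))
E
```

```text
both [ 0.5418  0.0138 -0.0682] [[0.6, 0.0], [0.1, 0.1], [0.5, 0.5], [1.0, 0.2], [0.4, 0.8], [0.1, 0.7], [0.7, 0.6], [0.9, 0.8], [0.4, 0.9], [0.4, 1.5], [0.7, 0.6], [0.9, 0.1], [1.4, 0.1], [0.7, 2.1], [1.3, 0.0], [2.7, 0.6], [2.0, 2.6], [0.7, 0.3]]
top [ 0.5415  0.0147 -0.0707] [[0.3, 0.1], [0.3, 0.0], [0.2, 0.2], [0.5, 0.5], [0.1, 0.7], [0.5, 0.5], [1.1, 0.7], [0.5, 0.9], [0.0, 0.6]]
side [ 0.5422  0.012  -0.0642] [[0.3, 1.1], [0.5, 0.1], [1.8, 0.3], [0.4, 0.4], [1.2, 1.7], [1.9, 0.3], [2.0, 1.1], [1.5, 2.1], [0.2, 0.1]]
both [ 0.5135 -0.3492 -0.245 ] [[0.4, 0.1], [0.3, 0.2], [0.6, 0.5], [0.5, 0.2], [0.2, 0.5], [0.3, 0.1], [0.1, 1.1], [0.2, 0.2]]
top [ 0.5138 -0.3481 -0.2378] [[0.1, 0.0], [0.2, 0.0], [0.1, 0.2], [0.1, 0.1]]
side [ 0.5131 -0.3502 -0.2503] [[0.1, 0.1], [0.0, 0.2], [0.2, 0.5], [0.1, 0.4]]
crank [ 0.53090762 -0.14583923  0.        ] [-0.01786127] [ 0.3 -0.1 -0.1  0.7  0.3 -1.4]
notches [[ 0.53731804 -0.05205806  0.07      ]
 [ 0.54631991  0.07963463  0.07      ]] [[0.54181898 0.01378829 0.07      ]]
```

```bash
cat >> h.py <<'E'
def go(x,y,z,yaw):
    o=arm.observe();M=R.from_rotvec(o["ee_rot"]);d=M.inv().apply(np.array([x,y,z])-o["position"])
    yv=M.apply([0,1,0]);a=np.arctan2(yv[1],yv[0]);dy=(yaw-a+np.pi/2)%np.pi-np.pi/2
    print("shift",d.round(4),"turn",round(-dy,4),"yaw",round(a,3),"z",M.apply([0,0,1]).round(3),"t",o["clock"])
E
echo '[[0,0,0,0.141,1],[0,0,0,0.141,1],[0,0,0,0.141,1],[0,0,0,0.141,1],[0,0,0,0.141,1],[0,0,0,0.141,1],[0,0,0,0.141,1],[0,0,0,0.141,1],[0,0,0,0.141,0.6],[0,0,0,0.141,0.6]]' > rows.txt && python3 nudge.py rows.txt 20
python3 -c "
from h import *
go(.5135,-.349,.15,-.243)"
```

```text
clock: 1.2
position: [0.246, 0.5744, 0.2265]
ee_rot: [2.481, 1.927, -0.001]
force: [0.8, 0.7, -0.5]
width: 0.874
gripper_force: 0.0
shift [-0.8285  0.4874  0.0768] turn -0.0068 yaw -0.25 z [-0. -0. -1.] t 1.2
```

```bash
echo '[[-0.0377,0.0222,0,0,0.6],[-0.0377,0.0222,0,0,0.6],[-0.0377,0.0222,0,0,0.6],[-0.0377,0.0222,0,0,0.6],[-0.0377,0.0222,0,0,0.6],[-0.0377,0.0222,0,0,0.6],[-0.0377,0.0222,0,0,0.6],[-0.0377,0.0222,0,0,0.6],[-0.0377,0.0222,0,0,0.6],[-0.0377,0.0222,0,0,0.6]]' > rows.txt && python3 nudge.py rows.txt
echo '[[-0.0377,0.0222,0,0,0.6],[-0.0377,0.0222,0,0,0.6],[-0.0377,0.0222,0,0,0.6],[-0.0377,0.0222,0,0,0.6],[-0.0377,0.0222,0,0,0.6],[-0.0377,0.0222,0,0,0.6],[-0.0377,0.0222,0,0,0.6],[-0.0377,0.0222,0,0,0.6],[-0.0377,0.0222,0,0,0.6],[-0.0377,0.0222,0,0,0.6]]' > rows.txt && python3 nudge.py rows.txt
echo '[[-0.0377,0.0222,0,0,0.6],[-0.0377,0.0222,0,0,0.6],[0,0,0,0,0.6]]' > rows.txt && python3 nudge.py rows.txt
python3 -c "
from h import *
go(.5135,-.349,.004,-.243)"
```

```text
clock: 2.2
position: [0.3706, 0.1533, 0.2269]
ee_rot: [-2.475, -1.934, -0.001]
force: [0.5, 0.6, 0.4]
width: 0.6
gripper_force: 0.0
clock: 3.2
position: [0.4952, -0.266, 0.2264]
ee_rot: [-2.474, -1.935, -0.0]
force: [1.3, 0.6, 1.1]
width: 0.599
gripper_force: 0.0
clock: 3.5
position: [0.5186, -0.3548, 0.2264]
ee_rot: [2.479, 1.925, -0.005]
force: [-0.4, -1.5, 0.8]
width: 0.603
gripper_force: 0.0
shift [ 0.0054 -0.0064  0.2224] turn -0.0072 yaw -0.25 z [-0.001 -0.004 -1.   ] t 3.5
```

```bash
echo '[[0.0054,-0.0064,0.045,-0.007,0.6],[0,0,0.045,0,0.6],[0,0,0.045,0,0.6],[0,0,0.04,0,0.6],[0,0,0.025,0,0.6],[0,0,0.01,0,0.6],[0,0,0.01,0,0.6],[0,0,0,0,0.6]]' > rows.txt && python3 nudge.py rows.txt
python3 -c "
from h import *
go(.5135,-.349,.004,-.243)
cv2.imwrite('pics/g.png',cv2.resize(optics.get_image('side')['image'][300:460,270:470],None,fx=3,fy=3))"
```

```text
clock: 4.3
position: [0.5148, -0.3414, 0.0066]
ee_rot: [-2.468, -1.943, -0.0]
force: [-0.3, 0.1, 0.9]
width: 0.605
gripper_force: 0.0
shift [-0.0077  0.0005  0.0026] turn 0.0061 yaw -0.237 z [-0.  0. -1.] t 4.3
```

View pics/g.png

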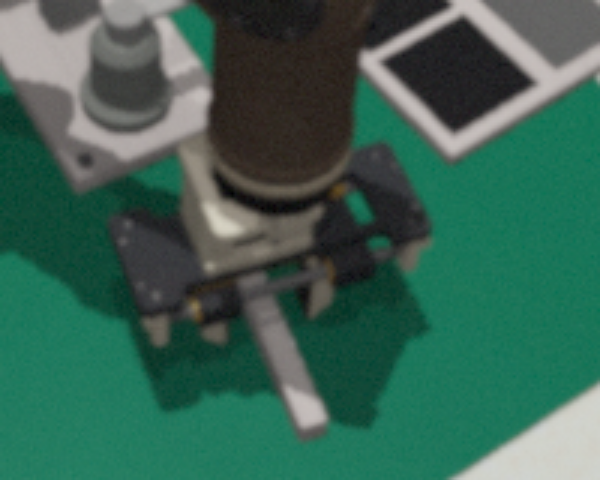

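The fingers straddle the bar, which comes out between them at about (310,420) in the crop. I'll trim 8 mm along the bar, grip it and lift.

```bash
echo '[[-0.0077,0,0.002,0.006,0.6],[0,0,0,0,0.6],[0,0,0,0,0.1],[0,0,0,0,0],[0,0,0,0,0],[0,0,0,0,0],[0,0,0,0,0],[0,0,0,0,0]]' > rows.txt && python3 nudge.py rows.txt 30
python3 -c "
from h import *
go(.5418,.0138,.15,-.069)"
```

```text
clock: 5.15
position: [0.5131, -0.349, 0.0047]
ee_rot: [2.474, 1.936, 0.0]
force: [0.3, -0.1, 0.4]
width: 0.192
gripper_force: 30.0
shift [ 0.359  -0.0594 -0.1452] turn -0.1739 yaw -0.243 z [ 0.  0. -1.] t 5.15
```

```bash
echo '[[0,0,-0.02,0,0],[0,0,-0.04,0,0],[0,0,-0.045,0,0],[0,0,-0.045,0,0],[0,0,-0.035,0,0],[0,0,-0.01,-0.087,0],[0,0,0,-0.087,0],[0,0,0,0,0],[0,0,0,0,0]]' > rows.txt && python3 nudge.py rows.txt
python3 -c "
from h import *
go(.5418,.0138,.15,-.069)"
```

```text
clock: 6.05
position: [0.5126, -0.3487, 0.1992]
ee_rot: [-2.299, -2.14, -0.0]
force: [-0.2, -0.2, -1.7]
width: 0.194
gripper_force: 30.0
shift [0.3636 0.0032 0.0495] turn -0.0027 yaw -0.072 z [-0.001  0.001 -1.   ] t 6.05
```

```bash
echo '[[0.02,0.003,0,-0.003,0],[0.04,0,0,0,0],[0.045,0,0,0,0],[0.045,0,0,0,0],[0.045,0,0,0,0],[0.045,0,0,0,0],[0.045,0,0,0,0],[0.0436,0,0,0,0],[0.025,0,0,0,0],[0.01,0,0,0,0]]' > rows.txt && python3 nudge.py rows.txt
echo '[[0,0,0.04,0,0],[0,0,0.035,0,0],[0,0,0.01,0,0],[0,0,0,0,0],[0,0,0,0,0],[0,0,0,0,0]]' > rows.txt && python3 nudge.py rows.txt
python3 - <<'E'
from h import *
go(.5418,.0138,.075,-.069)
for n,c in(("top",(250,245,100,65)),("side",(255,225,100,105))):
    a=optics.get_image(n)["image"];cv2.imwrite(f"pics/{n}1.png",a);x,y,w,h=c
    cv2.imwrite(f"pics/{n}1c.png",cv2.resize(a[y:y+h,x:x+w],None,fx=5.5 if n=="side" else 8,fy=5.5 if n=="side" else 8,interpolation=cv2.INTER_CUBIC))
E
```

```text
clock: 7.05
position: [0.5396, 0.0173, 0.1989]
ee_rot: [-2.29, -2.149, 0.001]
force: [-0.3, -0.0, -2.6]
width: 0.197
gripper_force: 30.0
clock: 7.65
position: [0.5412, 0.0131, 0.1163]
ee_rot: [2.293, 2.145, 0.003]
force: [0.2, -0.1, -1.7]
width: 0.19
gripper_force: 30.0
shift [0.0008 0.0005 0.0413] turn 0.002 yaw -0.067 z [ 0.003  0.    -1.   ] t 7.65
```

View pics/top1c.png

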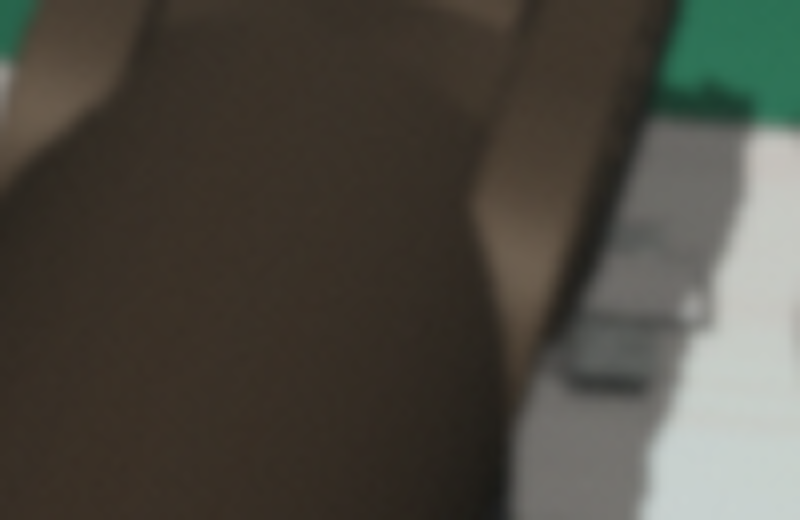

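View pics/side1c.png

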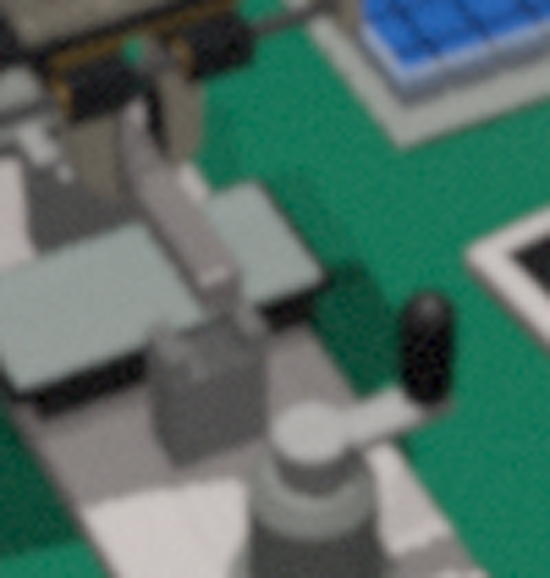

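```bash
python3 - <<'E'
from h import *
t=optics.get_image("top");s=optics.get_image("side");f=[.5418,.0138,-.069]
def to(p,fc,o): return ((p-np.array(o)+.5)*fc-.5).round(0).tolist()
def both(n,L,p=f):
    W=place(p,L);print(n,"c1",to(proj(t,W),4,(205,240)),"side1c",to(proj(s,W),5.5,(255,225)))
for y in(-.066,.066):
    for dy in (-.012,.012):
        both(f"post {y+dy:.3f} x=-22,-12,12,22 top",[[x,y+dy,.084] for x in(-.022,-.012,.012,.022)])
        both("  floor",[[x,y+dy,.07] for x in(-.012,.012)])
o=arm.observe();p=o["position"];b=[p[0],p[1],-.067];z=p[2]-.0047
both("bar near end top",[[-.009,-.085,z+.02],[.009,-.085,z+.02]],b);both("bot",[[-.009,-.085,z],[.009,-.085,z]],b)
E
python3 -c "
import cv2
a=cv2.imread('pics/top0.png')[258:302,255:345];b=cv2.imread('pics/side1.png')[255:315,270:350]
import numpy as np
A=cv2.resize(a,None,fx=8,fy=8,interpolation=2);B=cv2.resize(b,(720//2+0,240),interpolation=2)
cv2.imwrite('pics/cmp.png',A)"
```

```text
post -0.078 x=-22,-12,12,22 top c1 [[511.0, 210.0], [512.0, 192.0], [515.0, 151.0], [516.0, 134.0]] side1c [[169.0, 362.0], [192.0, 354.0], [246.0, 334.0], [268.0, 325.0]]
  floor c1 [[511.0, 195.0], [514.0, 154.0]] side1c [[193.0, 378.0], [247.0, 358.0]]
post -0.054 x=-22,-12,12,22 top c1 [[469.0, 206.0], [470.0, 189.0], [473.0, 147.0], [475.0, 130.0]] side1c [[144.0, 324.0], [166.0, 316.0], [220.0, 296.0], [242.0, 288.0]]
  floor c1 [[469.0, 191.0], [473.0, 150.0]] side1c [[167.0, 340.0], [221.0, 320.0]]
post 0.054 x=-22,-12,12,22 top c1 [[281.0, 191.0], [282.0, 173.0], [286.0, 132.0], [288.0, 115.0]] side1c [[36.0, 161.0], [57.0, 154.0], [109.0, 136.0], [130.0, 129.0]]
  floor c1 [[284.0, 176.0], [288.0, 135.0]] side1c [[60.0, 178.0], [110.0, 160.0]]
post 0.078 x=-22,-12,12,22 top c1 [[239.0, 187.0], [241.0, 170.0], [245.0, 129.0], [247.0, 111.0]] side1c [[14.0, 128.0], [35.0, 120.0], [86.0, 103.0], [107.0, 96.0]]
  floor c1 [[243.0, 173.0], [247.0, 132.0]] side1c [[37.0, 144.0], [87.0, 127.0]]
bar near end top c1 [[530.0, 182.0], [532.0, 149.0]] side1c [[201.0, 281.0], [242.0, 265.0]]
bot c1 [[528.0, 185.0], [530.0, 153.0]] side1c [[202.0, 317.0], [244.0, 302.0]]
```

View pics/cmp.png

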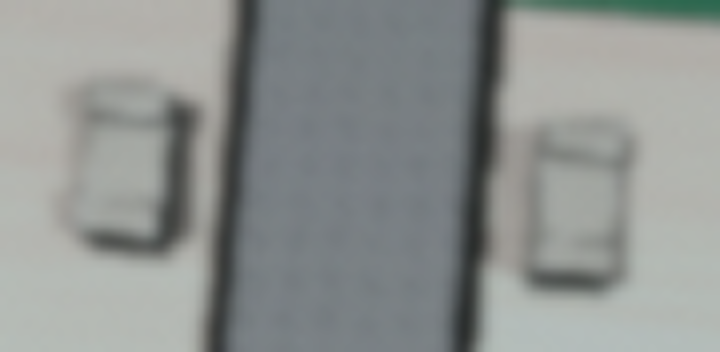

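The post edges in the top view match the fit within about 0.5 mm. In the side view the bar end sits slightly left of its predicted position, so I'll lower it to just above the cheeks and check more closely.

```bash
echo '[[0,0,0.01,0,0],[0,0,0.01,0,0],[0,0,0,0,0],[0,0,0,0,0],[0,0,0,0,0]]' > rows.txt && python3 nudge.py rows.txt
python3 - <<'E'
from h import *
s=optics.get_image("side");f=[.5418,.0138,-.069]
go(.5418,.0138,.075,-.069)
o=(276,262)
im=s["image"][o[1]:o[1]+50,o[0]:o[0]+50];cv2.imwrite("pics/s2.png",cv2.resize(im,None,fx=11,fy=11,interpolation=cv2.INTER_CUBIC))
def both(n,L,p=f): print(n,((proj(s,place(p,L))-np.array(o)+.5)*11-.5).round(0).tolist())
for y in(-.078,-.054): both(f"post {y} x=-22,-12,12,22",[[x,y,.084] for x in(-.022,-.012,.012,.022)])
both("post floor front",[[x,-.078,.07] for x in(-.012,.012)]);both("post base",[[x,-.078,.018] for x in(-.022,.022)])
q=arm.observe()["position"];b=[q[0],q[1],-.067];z=q[2]-.0047
both("bar top near, bot near, top y=-40",[[x,-.085,z+.02] for x in(-.009,.009)]+[[x,-.085,z] for x in(-.009,.009)]+[[x,-.04,z+.02] for x in(-.009,.009)],b)
E
```

```text
clock: 8.35
position: [0.5401, 0.0134, 0.0947]
ee_rot: [2.294, 2.147, -0.0]
force: [0.3, 0.1, -2.1]
width: 0.193
gripper_force: 30.0
shift [0.0005 0.0016 0.0198] turn 0.0029 yaw -0.066 z [ 0. -0. -1.] t 8.4
post -0.078 x=-22,-12,12,22 [[108.0, 318.0], [154.0, 301.0], [262.0, 261.0], [306.0, 244.0]]
post -0.054 x=-22,-12,12,22 [[57.0, 241.0], [102.0, 225.0], [209.0, 185.0], [253.0, 169.0]]
post floor front [[156.0, 349.0], [263.0, 309.0]]
post base [[121.0, 538.0], [311.0, 464.0]]
bar top near, bot near, top y=-40 [[173.0, 231.0], [255.0, 200.0], [176.0, 302.0], [258.0, 271.0], [74.0, 88.0], [155.0, 59.0]]
```

View pics/s2.png

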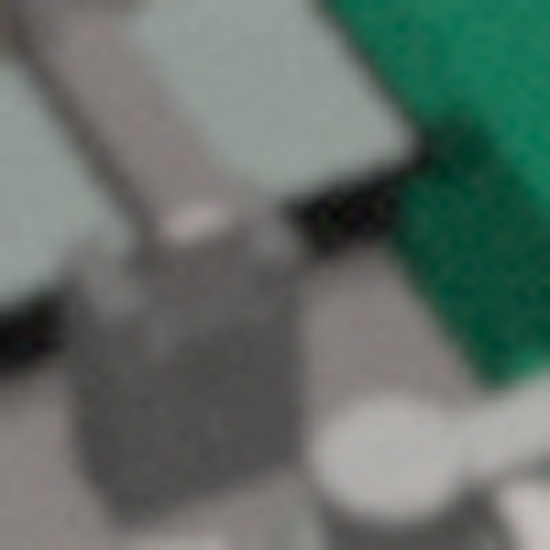

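Run:
```python
from h import *
s=optics.get_image("side");im=s["image"].astype(int);g=cv2.GaussianBlur(s["image"],(0,0),.6).astype(int)
for v in(266,269,272,275,278,281):
    print(v,"G-R",[int(g[v,u,1]-g[v,u,2]) for u in range(276,306)]);print("   sum",[int(g[v,u].sum()//3) for u in range(276,306)])
q=arm.observe()["position"];b=[q[0],q[1],-.067]
for dx in(0,-.003):
  W=place(b,[[x+dx,y,q[2]+.0153] for x in(-.009,.009) for y in np.linspace(-.085,-.03,60)]);P=proj(s,W)
  for v in(266,269,272,275,278,281):print(v,dx,[round(float(np.interp(v,P[k:k+60][::-1,1],P[k:k+60][::-1,0])),1) for k in(0,60)])
```

```text
266 G-R [-2, -1, -1, -3, -5, -6, -6, -6, -6, -5, -5, -5, 1, 7, 8, 9, 10, 10, 9, 10, 10, 10, 10, 11, 10, 9, 9, 10, 10, 9]
   sum [93, 86, 82, 90, 102, 113, 122, 126, 127, 127, 128, 131, 135, 141, 145, 147, 148, 149, 149, 149, 150, 149, 149, 148, 149, 148, 148, 148, 146, 140]
269 G-R [10, 9, 6, 2, -2, -5, -5, -6, -7, -6, -6, -6, -5, -2, 0, 4, 8, 7, 9, 9, 9, 10, 9, 8, 9, 9, 9, 8, 8, 8]
   sum [142, 131, 115, 100, 92, 100, 112, 120, 124, 126, 127, 128, 128, 129, 135, 140, 146, 148, 149, 150, 148, 148, 149, 149, 149, 148, 148, 150, 150, 150]
272 G-R [9, 10, 8, 7, 5, 2, -1, -2, -4, -5, -5, -6, -6, -5, -6, -4, 0, 4, 6, 8, 8, 9, 9, 9, 10, 8, 8, 8, 10, 8]
   sum [149, 149, 144, 134, 118, 100, 92, 98, 109, 118, 124, 126, 126, 127, 126, 129, 132, 139, 145, 147, 149, 149, 149, 150, 150, 150, 149, 149, 150, 151]
275 G-R [8, 9, 10, 10, 9, 8, 5, 2, -1, -4, -4, -5, -7, -5, -5, -5, -6, -3, 0, 4, 6, 8, 8, 8, 9, 9, 9, 9, 9, 9]
   sum [149, 148, 148, 148, 145, 137, 121, 102, 91, 97, 108, 118, 123, 126, 127, 127, 127, 129, 133, 139, 144, 147, 149, 150, 149, 150, 150, 150, 150, 149]
278 G-R [10, 9, 10, 9, 9, 8, 9, 7, 5, 1, -2, -4, -6, -6, -6, -6, -6, -5, -5, -4, -3, 0, 2, 6, 7, 7, 7, 7, 7, 7]
   sum [148, 148, 148, 149, 149, 148, 145, 137, 122, 102, 94, 97, 108, 117, 122, 125, 126, 126, 127, 126, 129, 132, 134, 137, 140, 139, 134, 126, 117, 104]
281 G-R [8, 9, 9, 9, 8, 8, 8, 7, 7, 6, 4, 1, -1, -4, -7, -7, -7, -6, -6, -5, -6, -5, -4, -2, -1, 1, 1, 2, 2, -2]
   sum [150, 149, 149, 149, 148, 149, 148, 147, 143, 136, 123, 105, 93, 99, 116, 137, 150, 152, 148, 139, 127, 118, 115, 113, 105, 86, 63, 42, 31, 27]
266 0 [280.4, 289.1]
269 0 [282.0, 291.2]
272 0 [284.0, 293.3]
275 0 [286.1, 295.4]
278 0 [288.1, 297.5]
281 0 [290.2, 298.8]
266 -0.003 [279.1, 287.5]
269 -0.003 [280.4, 289.6]
272 -0.003 [282.5, 291.8]
275 -0.003 [284.5, 293.9]
278 -0.003 [286.6, 296.0]
281 -0.003 [288.6, 297.5]
```

```bash
echo '[[0,0.0018,0,0.003,0],[0,0,0,0,0],[0,0,0.004,0,0],[0,0,0.004,0,0],[0,0,0.002,0,0],[0,0,0.002,0,0],[0,0,0,0,0],[0,0,0,0,0]]' > rows.txt && python3 nudge.py rows.txt
python3 -c "
from h import *
go(.5418,.0138,.0747,-.069);o=arm.observe();print(o['force'].round(2),o['ft_torque'].round(2))"
```

```text
clock: 9.25
position: [0.5418, 0.0134, 0.0827]
ee_rot: [-2.297, -2.143, 0.0]
force: [-0.1, 0.3, -2.2]
width: 0.192
gripper_force: 30.0
shift [ 0.0004 -0.      0.008 ] turn -0.0002 yaw -0.069 z [-0. -0. -1.] t 9.25
[-0.1   0.25 -2.19] [-0.1   0.02  0.01]
```

The bar is 6 mm into the notches with no contact force, so I'll seat it.

```bash
echo '[[0,0,0.003,0,0],[0,0,0.003,0,0],[0,0,0.001,0,0],[0,0,0.001,0,0],[0,0,0,0,0],[0,0,0,0,0]]' > rows.txt && python3 nudge.py rows.txt
python3 -c "
from h import *
go(.5418,.0138,.0747,-.069);o=arm.observe();print(o['force'].round(2),o['ft_torque'].round(2))"
```

```text
clock: 9.85
position: [0.5419, 0.0134, 0.0747]
ee_rot: [2.297, 2.143, 0.0]
force: [-0.5, -0.1, -2.2]
width: 0.195
gripper_force: 30.0
shift [ 0.0004 -0.0001  0.    ] turn -0.0002 yaw -0.069 z [ 0. -0. -1.] t 9.85
[-0.47 -0.09 -2.19] [-0.1   0.11 -0.02]
```

```bash
echo '[[0,0,0.0005,0,0],[0,0,0,0,0],[0,0,0,0,0]]' > rows.txt && python3 nudge.py rows.txt; echo '[[0,0,0.0007,0,0],[0,0,0,0,0],[0,0,0,0,0]]' > rows.txt && python3 nudge.py rows.txt
```

```text
clock: 10.15
position: [0.5419, 0.0134, 0.0747]
ee_rot: [-2.297, -2.143, -0.001]
force: [-2.5, 0.4, 5.2]
width: 0.192
gripper_force: 30.0
clock: 10.45
position: [0.5419, 0.0134, 0.0746]
ee_rot: [-2.297, -2.143, -0.002]
force: [-6.5, 0.6, 15.1]
width: 0.192
gripper_force: 30.0
```

```bash
echo '[[0,0,-0.0007,0,0],[0,0,0,0,0.6],[0,0,0,0,0.6],[0,0,0,0,0.6],[0,0,0,0,0.6],[0,0,0,0,0.6],[0,0,-0.01,0,0.6],[0,0,-0.03,0,0.6],[0,0,-0.05,0,0.6],[0,0,-0.04,0,0.6]]' > rows.txt && python3 nudge.py rows.txt
python3 -c "
from h import *
k=place([.5309,-.1458,-.018],[[.05,0,0]])[0];print(k)
go(k[0],k[1],.205,-.069)"
```

```text
clock: 11.45
position: [0.5418, 0.0128, 0.2069]
ee_rot: [2.297, 2.142, 0.0]
force: [1.2, 0.5, -0.0]
width: 0.6
gripper_force: 0.0
[ 0.5808919  -0.14669995  0.        ]
shift [-0.1563  0.0502  0.002 ] turn -0.0012 yaw -0.07 z [ 0.001 -0.001 -1.   ] t 11.45
```

Run:
```python
from h import *
s=optics.get_image("side");f=[.5418,.0134,-.069];o=(250,225)
cv2.imwrite("pics/s3.png",cv2.resize(s["image"][o[1]:o[1]+75,o[0]:o[0]+100],None,fx=8,fy=8,interpolation=cv2.INTER_CUBIC))
for y in(-.085,.085):print(((proj(s,place(f,[[x,y,z] for x in(-.009,.009) for z in (.07,.09)]))-np.array(o)+.5)*8-.5).round(0).tolist())
```

```text
[[343.0, 564.0], [341.0, 514.0], [401.0, 541.0], [400.0, 491.0]]
[[95.0, 194.0], [90.0, 144.0], [149.0, 175.0], [146.0, 125.0]]
```

View pics/s3.png

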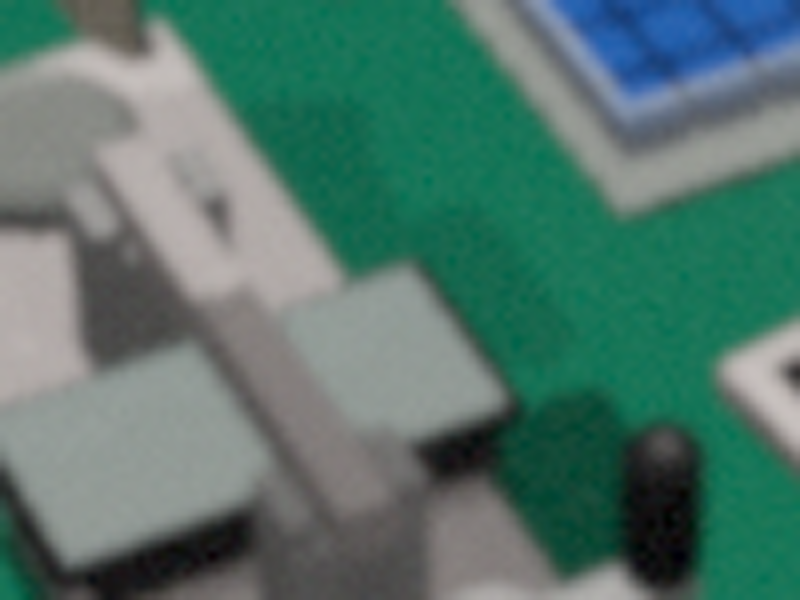

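The bar lies in both notches: its near end is at (335–395, 490–520) and its far end at about (100–150, 125–148), both as predicted for a seated bar. The knob at (665,430) hasn't moved. Next I'll go to the knob.

```bash
echo '[[-0.03,0.01,0,0,0.6],[-0.04,0.013,0,0,0.6],[-0.045,0.014,0,0,0.6],[-0.03,0.01,0,0,0.6],[-0.0113,0.0032,0,0,0.6],[0,0,0,0,0.6],[0,0,0,0,0.6]]' > rows.txt && python3 nudge.py rows.txt
python3 -c "
from h import *
go(.5809,-.1467,.122,-.069)"
```

```text
clock: 12.2
position: [0.581, -0.1445, 0.2042]
ee_rot: [-2.295, -2.144, -0.001]
force: [-0.0, -0.4, 0.5]
width: 0.603
gripper_force: 0.0
shift [-0.0022  0.0001  0.0822] turn 0.0008 yaw -0.068 z [-0.     0.001 -1.   ] t 12.2
```

```bash
echo '[[-0.0022,0,0.03,0,0.6],[0,0,0.03,0,0.6],[0,0,0.015,0,0.6],[0,0,0.007,0,0.6],[0,0,0,0,0.6],[0,0,0,0,0.2],[0,0,0,0,0],[0,0,0,0,0],[0,0,0,0,0],[0,0,0,0,0]]' > rows.txt && python3 nudge.py rows.txt 8
python3 -c "
from h import *
go(.5809,-.1467,.122,-.069);print(arm.observe()['force'],arm.observe()['width']*92)"
```

```text
clock: 13.2
position: [0.5807, -0.1482, 0.1225]
ee_rot: [-2.297, -2.143, 0.0]
force: [-1.0, 0.8, 6.3]
width: 0.235
gripper_force: 8.0
shift [0.0015 0.0001 0.0005] turn -0.0002 yaw -0.069 z [-0.  0. -1.] t 13.2
[-1.03889139  0.83561263  6.28271609] 21.616246073908112
```

The knob is held at 21.6 mm. I'll work out the rows for one turn in 18° steps.

```bash
python3 -c "
import numpy as np
p=.03-np.arange(11)*np.pi/10
print(np.c_[np.diff(.05*np.sin(p)),np.diff(.05*np.cos(p))].round(4).tolist())"
```

```text
[[-0.0155, -0.002], [-0.0141, -0.0067], [-0.0114, -0.0107], [-0.0075, -0.0137], [-0.0029, -0.0154], [0.002, -0.0155], [0.0067, -0.0141], [0.0107, -0.0114], [0.0137, -0.0075], [0.0154, -0.0029]]
```

```bash
echo '[[-0.0155,-0.002,0,0,0],[-0.0141,-0.0067,0,0,0],[-0.0114,-0.0107,0,0,0],[-0.0075,-0.0137,0,0,0],[-0.0029,-0.0154,0,0,0],[0,0,0,0,0],[0,0,0,0,0]]' > rows.txt && python3 nudge.py rows.txt
python3 -c "
from h import *
o=arm.observe();print(o['force'].round(1));d=o['position'][:2]-[.5309,-.1458];print(d,np.hypot(*d))"
```

```text
clock: 13.9
position: [0.5277, -0.1965, 0.1224]
ee_rot: [-2.298, -2.142, -0.0]
force: [-0.4, 1.6, 3.7]
width: 0.239
gripper_force: 8.0
[-0.4  1.6  3.7]
[-0.00322204 -0.05072028] 0.05082252093439335
```

Quarter turn done with small forces. I'll finish this turn.

```bash
echo '[[0.002,-0.0155,0,0,0],[0.0067,-0.0141,0,0,0],[0.0107,-0.0114,0,0,0],[0.0137,-0.0075,0,0,0],[0.0154,-0.0029,0,0,0],[0.0155,0.002,0,0,0],[0.0141,0.0067,0,0,0],[0.0114,0.0107,0,0,0],[0.0075,0.0137,0,0,0],[0.0029,0.0154,0,0,0]]' > rows.txt && python3 nudge.py rows.txt
echo '[[-0.002,0.0155,0,0,0],[-0.0067,0.0141,0,0,0],[-0.0107,0.0114,0,0,0],[-0.0137,0.0075,0,0,0],[-0.0154,0.0029,0,0,0],[0,0,0,0,0],[0,0,0,0,0]]' > rows.txt && python3 nudge.py rows.txt
python3 -c "
from h import *
o=arm.observe();d=o['position'][:2]-[.5309,-.1458];print(d,np.hypot(*d),np.arctan2(d[1],d[0]))"
```

```text
clock: 14.9
position: [0.5334, -0.0961, 0.1223]
ee_rot: [2.296, 2.144, -0.001]
force: [-3.1, -5.8, 4.6]
width: 0.237
gripper_force: 8.0
clock: 15.6
position: [0.5807, -0.1495, 0.1223]
ee_rot: [2.298, 2.141, -0.001]
force: [-3.2, -1.1, 7.1]
width: 0.238
gripper_force: 8.0
[ 0.04977186 -0.0037449 ] 0.049912551514377484 -0.0750997671436451
```

```bash
for i in 1; do :; done
echo '[[-0.0155,-0.002,0,0,0],[-0.0141,-0.0067,0,0,0],[-0.0114,-0.0107,0,0,0],[-0.0075,-0.0137,0,0,0],[-0.0029,-0.0154,0,0,0],[0.002,-0.0155,0,0,0],[0.0067,-0.0141,0,0,0],[0.0107,-0.0114,0,0,0],[0.0137,-0.0075,0,0,0],[0.0154,-0.0029,0,0,0]]' > rows.txt && python3 nudge.py rows.txt
echo '[[0.0155,0.002,0,0,0],[0.0141,0.0067,0,0,0],[0.0114,0.0107,0,0,0],[0.0075,0.0137,0,0,0],[0.0029,0.0154,0,0,0],[-0.002,0.0155,0,0,0],[-0.0067,0.0141,0,0,0],[-0.0107,0.0114,0,0,0],[-0.0137,0.0075,0,0,0],[-0.0154,0.0029,0,0,0]]' > rows.txt && python3 nudge.py rows.txt
echo '[[0,0,0,0,0],[0,0,0,0,0]]' > rows.txt && python3 nudge.py rows.txt
```

```text
clock: 16.6
position: [0.4803, -0.1449, 0.1223]
ee_rot: [2.297, 2.14, 0.0]
force: [6.2, -2.9, -2.3]
width: 0.237
gripper_force: 8.0
clock: 17.6
position: [0.581, -0.1479, 0.1218]
ee_rot: [-2.294, -2.142, 0.002]
force: [-9.4, 2.7, 10.3]
width: 0.236
gripper_force: 8.0
clock: 17.8
position: [0.5807, -0.149, 0.1219]
ee_rot: [-2.297, -2.141, 0.002]
force: [-4.7, -1.3, 7.3]
width: 0.235
gripper_force: 8.0
```

```bash
echo '[[-0.0155,-0.002,0,0,0],[-0.0141,-0.0067,0,0,0],[-0.0114,-0.0107,0,0,0],[-0.0075,-0.0137,0,0,0],[-0.0029,-0.0154,0,0,0],[0.002,-0.0155,0,0,0],[0.0067,-0.0141,0,0,0],[0.0107,-0.0114,0,0,0],[0.0137,-0.0075,0,0,0],[0.0154,-0.0029,0,0,0]]' > rows.txt && python3 nudge.py rows.txt
echo '[[0.0155,0.002,0,0,0],[0.0141,0.0067,0,0,0],[0.0114,0.0107,0,0,0],[0.0075,0.0137,0,0,0],[0.0029,0.0154,0,0,0],[-0.002,0.0155,0,0,0],[-0.0067,0.0141,0,0,0],[-0.0107,0.0114,0,0,0],[-0.0137,0.0075,0,0,0],[-0.0154,0.0029,0,0,0]]' > rows.txt && python3 nudge.py rows.txt
echo '[[0,0,0,0,0],[0,0,0,0,0],[0,0,0,0,0.6],[0,0,0,0,0.6],[0,0,0,0,0.6],[0,0,0,0,0.6],[0,0,0,0,0.6]]' > rows.txt && python3 nudge.py rows.txt
```

```text
clock: 18.8
position: [0.4804, -0.1447, 0.1221]
ee_rot: [2.298, 2.141, -0.001]
force: [5.4, -2.5, -3.0]
width: 0.233
gripper_force: 8.0
clock: 19.8
position: [0.581, -0.1479, 0.1218]
ee_rot: [-2.294, -2.142, 0.002]
force: [-10.8, 3.3, 8.2]
width: 0.237
gripper_force: 8.0
clock: 20.5
position: [0.5812, -0.148, 0.1222]
ee_rot: [2.296, 2.144, 0.0]
force: [-0.8, -0.1, -0.5]
width: 0.584
gripper_force: 0.0
```

```bash
echo '[[0,0,-0.01,0,0.6],[0,0,-0.03,0,0.6],[0,0,-0.045,0,0.6],[0.02,0,-0.04,0,0.6],[0.045,0,0,0,0.6],[0.05,0,0,0,0.6],[0.05,0,0,0,0.6],[0.05,0,0,0,0.6],[0.05,0,0,0,0.6],[0.05,0,0,0,0.6]]' > rows.txt && python3 nudge.py rows.txt
echo '[[0.045,0,0,0,0.6],[0.03,0,0,0,0.6],[0.01,0,0,0,0.6],[0,0,0,0,0.6],[0,0,0,0,0.6]]' > rows.txt && python3 nudge.py rows.txt
python3 - <<'E'
from h import *
f=[.5418,.0138,-.069]
for n in("top","side"):
    d=optics.get_image(n);im=d["image"];cv2.imwrite(f"pics/{n}9.png",im);i0=cv2.imread(f"pics/{n}0.png")
    # knob: match the old knob patch
    k=proj(d,[[.5809,-.1467,.1325]])[0].round().astype(int)
    T=i0[k[1]-9:k[1]+10,k[0]-7:k[0]+8];S=im[k[1]-29:k[1]+30,k[0]-27:k[0]+28]
    m=cv2.minMaxLoc(cv2.matchTemplate(S,T,cv2.TM_CCOEFF_NORMED));print(n,"knob match",round(m[1],3),"shift px",m[3][0]-20,m[3][1]-20)
    # phone corner (+75,-36) : patch motion vs predicted for 15 mm rise
    a,b=[proj(d,place(f,[[.07,-.03,z]]))[0] for z in(.05,.065)]
    k=a.round().astype(int);T=i0[k[1]-7:k[1]+8,k[0]-7:k[0]+8];S=im[k[1]-22:k[1]+23,k[0]-22:k[0]+23]
    m=cv2.minMaxLoc(cv2.matchTemplate(S,T,cv2.TM_CCOEFF_NORMED));print("  phone match",round(m[1],3),m[3][0]-15,m[3][1]-15,"expected",(b-a).round(1))
    # bar near end: compare with picture taken before cranking
    if n=="side":
        i3=cv2.imread("pics/s3.png");c=cv2.resize(im[225:300,250:350],None,fx=8,fy=8,interpolation=cv2.INTER_CUBIC)
        for x,y in((360,500),(130,150)):
            T=i3[max(y-60,0):y+60,max(x-60,0):x+60];r=cv2.matchTemplate(c,T,cv2.TM_CCOEFF_NORMED);m=cv2.minMaxLoc(r);print("  bar end",round(m[1],3),m[3][0]-max(x-60,0),m[3][1]-max(y-60,0),"(1/8 px)")
E
```

```text
clock: 21.5
position: [0.6026, 0.1681, 0.2483]
ee_rot: [2.297, 2.143, 0.002]
force: [0.6, 0.7, -0.1]
width: 0.602
gripper_force: 0.0
clock: 22.0
position: [0.6088, 0.2489, 0.2478]
ee_rot: [2.298, 2.141, -0.0]
force: [-0.0, 0.2, -0.4]
width: 0.599
gripper_force: 0.0
top knob match 0.987 shift px 0 0
  phone match 0.945 0 -1 expected [ 0.1 -1.1]
side knob match 0.958 shift px 0 0
  phone match 0.983 0 -5 expected [-0.  -4.6]
  bar end 0.964 1 1 (1/8 px)
  bar end 0.686 -45 40 (1/8 px)
```

```bash
python3 -c "
from cell import arm, optics
print(arm.sign_off())"
```

```text
the job is handed in; nothing more can be done
None
```

I laid the bar in both notches, turned the crank three full turns clockwise and let go, then handed the job in at about 22 s of robot time; no verdict came back. In the last camera check the knob was back at its start bearing, the phone had risen about 15 mm and the bar's near end hadn't moved, but the check at its far end was inconclusive.

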